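# Find the rocking well cover of a lens case and press it home

## Task

The grey lens case on the worktop has four identical white push-in covers, and one of them is not seated: it rocks when pressed because its catch has not gone in. Find the one that rocks and press it firmly down with the fingertips until it lies flat and fully home like the other three, never with more than 80 N, since there are lenses beneath. Do not pick up or lift any cover, and leave everything else on the worktop where it is.

Things in the scene. Friction and masses are not known exactly. Their poses are not given: they have to be found in the camera images.
- case: grey square block, 160 x 160 mm (166 mm at its black base), 30 mm high to its deck, fixed to the worktop. Origin at the centre of its underside, z up, x and y along its sides. Four round wells, 63 mm across and 8 mm deep (floors 22 mm above the origin), have their centres at x = +-37 mm, y = +-37 mm; each holds one cover.
- cover1: one of four identical round white covers with a thin blue ring on top: rigid loose disc, 60 mm across, 12 mm thick, 60 g; origin at the centre of its underside, z up through its top. Seated, it lies flat on its well's floor, does not give, and its top is 34 mm above the case's underside (4 mm above the deck). Any of the four may be the unseated one.
- cover2: cover like cover1, same frame. Whichever cover is unseated is propped by a hidden stiff catch pin under it, 19 mm from its centre in an unknown direction: above the pin it stands 2.4 to 3 mm too high, so its centre is 1.5 to 1.9 mm high, and it leans 0.05 to 0.06 rad, down towards the side opposite the pin. Pressed at its sides it rocks.
- cover3: cover like cover1, same frame. The pin under the unseated cover slides down under about 8 N pressed straight above it (about 13 N if pressed at the cover's centre; pressing the side opposite the pin has no effect) and then stays down, so that the cover lies flat.
- cover4: cover like cover1, same frame
- lens_blank: bystander: round clear lens blank, 66 mm across, 9 mm high, lying on the worktop; origin at the centre of its underside
- polish: bystander: small brown dropper bottle, 34 mm across, 102 mm high, standing; origin at the centre of its underside
- glue: bystander: small blue bottle with a red cap, 24 mm across, 78 mm high, standing; origin at the centre of its underside
- tweezers: bystander: steel tweezers, 110 mm long, lying; origin at the centre of its underside
- screwdriver_blue: bystander: small blue screwdriver, 116 mm long, lying; origin at the centre of its underside
Things that resemble listed ones, but are neither listed nor needed, are in the scene too. Leave any black or green look-alike of the cover4 alone.

How it is judged:
On the way:
1. the fingers press on the unseated cover while it still leans (((contact force between the fingers and cover1 above 1.5 N and angle between cover1's own z axis and vertical above 0.025 rad) or (contact force between the fingers and cover2 above 1.5 N and angle between cover2's own z axis and vertical above 0.025 rad) or (contact force between the fingers and cover3 above 1.5 N and angle between cover3's own z axis and vertical above 0.025 rad) or (contact force between the fingers and cover4 above 1.5 N and angle between cover4's own z axis and vertical above 0.025 rad))).
At the end, for the whole second after the job is handed in: All four covers lie in their wells, each within 0.8 mm of its seated height (underside 22 mm above the case's underside) and within 0.02 rad of level, at rest (z of cover1 in the frame of case between 0.02 and 0.0228 m and angle between each of cover1, cover2, cover3, cover4's own z axis and vertical below 0.02 rad and linear speed of each of cover1, cover2, cover3, cover4 below 0.01 m/s and z of cover2 in the frame of case between 0.02 and 0.0228 m and z of cover3 in the frame of case between 0.02 and 0.0228 m and z of cover4 in the frame of case between 0.02 and 0.0228 m); the robot touches nothing.
It fails at once if a loose bystander moved by more than 15 mm (distance of any of lens_blank, polish, glue, tweezers, screwdriver_blue from where it was at the start of the episode above 0.015 m).
It fails at once if a cover lifted more than 6 mm off its seat (z of any of cover1, cover2, cover3, cover4 in the frame of case above 0.028 m).
It fails at once if a cover pressed by the fingers or arm with more than 80 N (contact force between any of the fingers, the arm and cover1 above 80 N or contact force between any of the fingers, the arm and cover2 above 80 N or contact force between any of the fingers, the arm and cover3 above 80 N or contact force between any of the fingers, the arm and cover4 above 80 N).
It also fails if it takes over 54 s, if anything falls off the work surface, if the arm or the gripper's body presses on something with over 40 N, if the wrist force passes 120 N, or if a joint passes its speed limit or range.

## Robot

A 7-joint arm with a two-finger parallel gripper is mounted at the origin on a cart in front of the work surface, level with it; the furniture and walls round the work are solid. World frame = base frame: x ahead of the robot, y to its left, z up, the work surface at z = 0. Lengths are in m, angles in rad, forces in N, time in s.
With the tool pointing down it reaches from about 0.4 to 0.875 m from the base axis. Payload 4.4 kg.
Tool frame: the origin (TCP) lies on the mounting face of the last link; the fingertips stand 173 mm ahead of it and the grasp point (between the pads) lies 155 mm ahead of it (tips_ahead is the z of the fingertips in the tool frame, in m); z points along the fingers, y is the line along which they close (so a half turn about z gives the same grasp; the last joint's range is limited). The gripper opens to 85 mm and grips with 20 to 120 N. Pads are 22 mm wide; open, the fingers measure 114 mm over their backs; the gripper's body (76 mm by 85 mm) begins 54 mm behind the grasp point. The pads swing forward as they close: fully open they stand 13 mm farther back than shut.
Start: joints at [-1.227, 0.628, 0.038, 1.517, -0.027, 0.996, -0.02], TCP at [0.259, 0.596, 0.405] pointing down, gripper open.
Joint ranges: [-3.06, 3.06], [-0.37, 2.12], [-1.25, 1.32], [0.18, 2.47], [-1.1, 4.24], [0.23, 1.98], [-2.94, 2.94]. Speed limits (rad/s): [2.57, 2.57, 3.14, 3.14, 3.14, 3.14, 3.14].

## Interface

Orientations are given as a unit quaternion [x, y, z, w].
In Python, from cell import * gives the robot as it stands.
- The arm moves only by the tool send_rows, never from a script. Its argument "moves" is one flat list of numbers, 7 for each row, row after row: the shift along the tool's x, y, z in mm, then the turn, a rotation vector about the tool's x, y, z in degrees, then the opening, from 0 (shut) to 1 (fully open). A call has 1 to 20 rows; each row shifts and turns the commanded pose from where the row before left it, along the tool's axes as they then stand; what a row does not reach is not made up. A row lasts 1/8 s, in which the tool goes at most 62.5 mm and 10.7 degrees, less where a joint would pass 70% of its speed; a pose out of reach is approached as far as the arm can. A call with a gripper value outside its range is refused whole. The fingers move at their own pace and stop on an object; "newtons" is the grip in N (left out, the last holds). Time passes only in rows, so rows that do not move let the fingers close. It gives the time, the measured TCP pose, the force, the opening and the grip force at its end, in the units of the state.
- observe(): the state, without advancing time (a new reading comes with each control period).
- read_camera(name): name is "scene" or "top" or "wrist"; returns the picture (384x512x3 uint8, red, green, blue); there is no depth.
- camera_model(name): a dict with "camera_matrix" (3x3 intrinsics, pixels), "dist" ([k1, k2, p1, p2, k3] as OpenCV has them; the pictures are not rectified), "R" (3x3) and "t" (3): a world point X has camera coordinates R X + t. Camera axes: x right, y down, z forward; pixel columns grow to the right and rows downward; lengths in m; the calibration is good to about 2 mm. A picture is of the moment at which its call begins: read the wrist's pose just before it. camera_model takes no time and is no camera call; for the wrist camera it gives the pose at the moment of the call.
- job_done(): hands the job in; it is judged then, once.
The state is a dict: "t": time; "joint_pos": joint angles; "dq": joint speeds; "joint_efforts": joint torques, N m; "eef_pos": TCP position; "tcp_rot": TCP orientation; "force": force on the tool from outside, world axes, zero at the start; "wrist_torque": the same for the moment, N m; "finger_gap": finger opening in m; "gripper_force": force on a finger pad.
Only numpy, scipy, OpenCV 4.12 (cv2) and the standard library are available. Lean on these libraries where they do the work, as an engineer would, in place of code of your own. Each camera call takes 0.05 s, during which the arm holds its last target. There are 200 camera calls.

## Working session

There is one attempt and no reset: what is moved stays moved. The work goes in short steps, Python scripts to look and compute and a tool call to move; the robot and the scene stay as the last step left them, time stands still between calls to the robot, and variables do not carry over. Pictures are saved under pics/ and viewed, at most 10 in all, crops included, and the job is handed in when it is done.

Besides the shell and the picture viewer there is one more tool, called after ">>>" as name(argument=value, ...), one argument or row to a line, values as JSON. send_rows: Moves the arm, as the interface text tells. Its arguments: {"type":"object","properties":{"moves":{"type":"array"},"newtons":{"type":"number"}},"required":["moves"]}

```bash
mkdir -p pics; python3 - <<'E'
from cell import *
import cv2,numpy as np
s=observe();print(s)
a=read_camera("scene");b=read_camera("top")
for n,i in(("scene",a),("top",b)):
    cv2.imwrite(f"pics/{n}0.png",i[:,:,::-1]);m=camera_model(n);print(n,m)
E
```

```text
{'t': 0.0, 'joint_pos': array([-1.22682839,  0.62935617,  0.03844981,  1.51837344, -0.02702488,
        0.99622982, -0.01999676]), 'dq': array([ 0.00060682,  0.00075081, -0.00186539, -0.000455  , -0.00036104,
       -0.00037174,  0.00117084]), 'joint_efforts': array([-1.72468681e-04, -5.63404620e+01,  1.22578092e+00, -1.93457884e+01,
        1.08020118e-02,  1.03027158e-02,  1.09039067e-05]), 'eef_pos': array([0.25881361, 0.59594053, 0.40378064]), 'tcp_rot': array([ 2.03461681e-01,  9.79082473e-01, -9.05870942e-04, -1.83966371e-04]), 'force': array([ 0.56757309,  0.1373472 , -0.07566268]), 'wrist_torque': array([-0.00650339, -0.05420654, -0.01113751]), 'gripper_force': 0.0, 'finger_gap': 0.08520757171346698}
scene {'camera_matrix': array([[404.39796354,   0.        , 257.39930432],
       [  0.        , 404.39796354, 187.70772389],
       [  0.        ,   0.        ,   1.        ]]), 'dist': array([0.00106722, 0.        , 0.        , 0.        , 0.        ]), 'R': array([[ 0.43173679, -0.90199624, -0.00247363],
       [-0.67054632, -0.31911759, -0.66972502],
       [ 0.60330007,  0.29080361, -0.74260506]]), 't': array([-0.37084535,  0.30385185,  1.02439047])}
top {'camera_matrix': array([[406.3500366 ,   0.        , 258.07980851],
       [  0.        , 406.3500366 , 188.75550042],
       [  0.        ,   0.        ,   1.        ]]), 'dist': array([0.03240287, 0.        , 0.        , 0.        , 0.        ]), 'R': array([[ 0.01952326, -0.99980863,  0.00124002],
       [-0.99288136, -0.01953371, -0.11749484],
       [ 0.11749658,  0.00106269, -0.99307272]]), 't': array([-0.19066466,  0.49119973,  1.451376  ])}
```

View pics/top0.png

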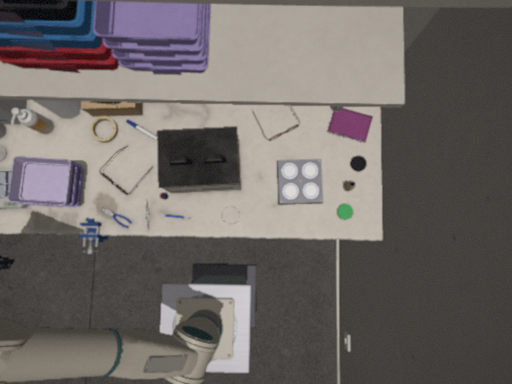

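View pics/scene0.png

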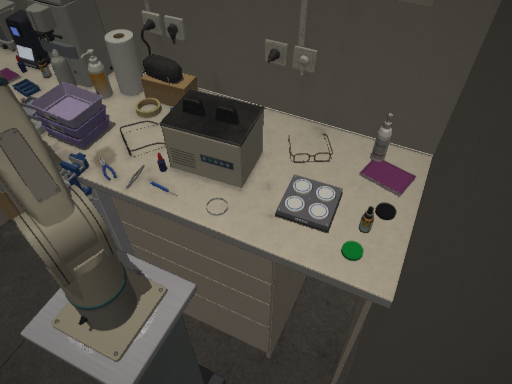

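The top view shows the case at about (300,182) with its four white covers. The toaster is at (198,160), between the arm and the case, and the polish bottle is at (348,185). The scene view confirms this, with the case at (310,203). Next I'll measure the covers.

```bash
cat > h.py <<'E'
from cell import *
import cv2,numpy as np
from scipy.spatial.transform import Rotation as Rn
def ray(m,uv,z):
    p=cv2.undistortPoints(np.array([[uv]],float),m["camera_matrix"],np.array(m["dist"]))[0,0]
    R=np.array(m["R"]);c=-R.T@m["t"];d=R.T@np.array([p[0],p[1],1]);return c+d*(z-c[2])/d[2]
def proj(m,X):
    return cv2.projectPoints(np.array(X,float).reshape(-1,3),cv2.Rodrigues(np.array(m["R"]))[0],np.array(m["t"]),m["camera_matrix"],np.array(m["dist"]))[0][:,0]
E
python3 - <<'E'
from h import *
for n,(x0,y0,x1,y1) in(("top",(276,158,324,205)),("scene",(275,175,345,230))):
    i=cv2.imread(f"pics/{n}0.png");m=camera_model(n)
    g=i.min(2)[y0:y1,x0:x1];k=((g>165)*255).astype('uint8')
    c,_=cv2.findContours(k,cv2.RETR_EXTERNAL,cv2.CHAIN_APPROX_NONE)
    for q in c:
        if cv2.contourArea(q)>60:
            e=cv2.fitEllipse(cv2.convexHull(q));u=(e[0][0]+x0,e[0][1]+y0);print(n,u,e[1],ray(m,u,.034))
m=camera_model("top")
print("toaster top corners z=.2",[ray(m,u,.2).round(3) for u in((158,129),(240,192))],"polish",ray(m,(348,186),.05))
s=camera_model("scene");print([ray(s,u,0).round(3) for u in((167,165),(236,180),(365,230))])
w=camera_model("wrist");print(w,observe()["eef_pos"],Rn.from_quat(observe()["tcp_rot"]).as_matrix())
E
```

```text
top (290.0545072555542, 190.82004928588867) (16.476770401000977, 16.679948806762695) [ 0.48899915 -0.29715376  0.034     ]
top (310.51306915283203, 190.16398239135742) (16.179046630859375, 16.639406204223633) [ 0.49285617 -0.37131124  0.034     ]
top (289.1884288787842, 170.46456050872803) (16.117734909057617, 16.394132614135742) [ 0.56370626 -0.29321793  0.034     ]
top (309.59159088134766, 170.1171360015869) (16.074111938476562, 16.57793617248535) [ 0.56643552 -0.36761736  0.034     ]
toaster top corners z=.2 [array([0.665, 0.15 , 0.2  ]), array([ 0.463, -0.123,  0.2  ])] polish [ 0.50867344 -0.50354807  0.05      ]
[array([0.49 , 0.162, 0.   ]), array([ 0.529, -0.081,  0.   ]), array([ 0.513, -0.515,  0.   ])]
{'camera_matrix': array([[285.95944302,   0.        , 256.39552076],
       [  0.        , 285.95944302, 191.47806181],
       [  0.        ,   0.        ,   1.        ]]), 'dist': array([-0.01371534,  0.        ,  0.        ,  0.        ,  0.        ]), 'R': array([[ 0.39834408,  0.9172351 , -0.00133217],
       [ 0.87189888, -0.37820334,  0.31105397],
       [ 0.28480579, -0.12506803, -0.95039132]]), 't': array([-0.64877704, -0.04032197,  0.37986758])} [0.25883256 0.59595344 0.40385915] [[-9.17231301e-01  3.98354458e-01 -6.82463366e-04]
 [ 3.98355043e-01  9.17229912e-01 -1.59625179e-03]
 [-9.89820501e-06 -1.73599483e-03 -9.99998493e-01]]
```

>>> send_rows(
  moves=[0,0,-12,0,0,9.5,0,0,0,-12,0,0,9.5,0,0,0,-12,0,0,9.5,0,0,0,-12,0,0,9.5,0,0,0,-12,0,0,9.5,0,0,0,-12,0,0,9.5,0,0,0,-12,0,0,9.5,0,0,0,0,0,0,0,0],
)

```text
t: 1.1
eef_pos: [0.2589, 0.5964, 0.4891]
tcp_rot: [0.706, 0.708, 0.001, 0.0]
force: [-0.7, 0.2, -0.6]
finger_gap: 0.0003
gripper_force: 0.0
```

>>> send_rows(
  moves=[-50,15,0,0,0,0,0,-50,15,0,0,0,0,0,-50,15,0,0,0,0,0,-50,15,0,0,0,0,0,-50,15,0,0,0,0,0,-50,15,0,0,0,0,0,-50,15,0,0,0,0,0,-50,15,0,0,0,0,0,-50,15,0,0,0,0,0,-50,15,0,0,0,0,0,-50,15,0,0,0,0,0,-50,15,0,0,0,0,0,-50,15,0,0,0,0,0,-50,15,0,0,0,0,0,-50,15,0,0,0,0,0,-50,15,0,0,0,0,0,-50,15,0,0,0,0,0,-50,14,0,0,0,0,0,0,0,0,0,0,0,0],
)

```text
t: 3.48
eef_pos: [0.5273, -0.308, 0.4874]
tcp_rot: [0.708, 0.706, -0.002, 0.0]
force: [-0.7, 0.3, 0.0]
finger_gap: 0.0002
gripper_force: 0.0
```

>>> send_rows(
  moves=[0,0,40,0,0,0,0,0,0,40,0,0,0,0,0,0,40,0,0,0,0,0,0,20,0,0,0,0,0,0,0,0,0,0,0],
)

```text
t: 4.1
eef_pos: [0.5277, -0.3021, 0.3467]
tcp_rot: [0.706, 0.708, -0.0, -0.003]
force: [-0.1, 0.6, 0.3]
finger_gap: -0.0001
gripper_force: 0.0
```

```bash
python3 - <<'E'
from h import *
i=read_camera("wrist")[:,:,::-1];m=camera_model("wrist");cv2.imwrite("pics/w1.png",i)
np.savez("w1.npz",R=m["R"],t=m["t"])
print(proj(m,[[.528,-.332,.034],[.489,-.297,.034],[.493,-.371,.034],[.564,-.293,.034],[.566,-.368,.034]]),observe()["eef_pos"])
E
```

```text
[[256.74838888 206.3945175 ]
 [218.66650125 174.24602923]
 [224.86841093 239.39873365]
 [292.26253613 170.63624599]
 [291.24441352 237.12446416]] [ 0.52814873 -0.30278965  0.34816002]
```

View pics/w1.png

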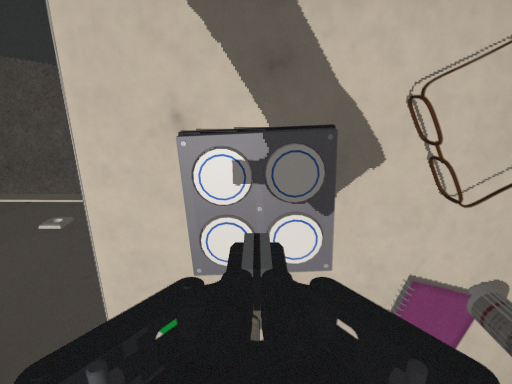

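The wrist view shows the four covers at (222,176), (296,172), (228,242) and (295,238), which matches the projections of my estimates. I'll fit the blue rings to refine the centres.

```bash
python3 - <<'E'
from h import *
i=cv2.imread("pics/w1.png").astype(int);w=np.load("w1.npz");m=camera_model("wrist");m["R"],m["t"]=w["R"],w["t"]
k=((i[:,:,0]-i[:,:,2])>45)
for u in((222,176),(296,172),(228,242),(295,238)):
    yy,xx=np.nonzero(k);d=np.hypot(xx-u[0],yy-u[1]);s=(d<30)&(d>15)
    P=np.array([ray(m,(a,b),.034)[:2] for a,b in zip(xx[s],yy[s])])
    A=np.c_[2*P,np.ones(len(P))];c=np.linalg.lstsq(A,(P**2).sum(1),rcond=None)[0];r=np.sqrt(c[2]+c[0]**2+c[1]**2)
    res=np.hypot(*(P-c[:2]).T)-r
    print(u,s.sum(),c[:2].round(4),r.round(4),res.std().round(5))
E
```

```text
(222, 176) 256 [ 0.4921 -0.3003] 0.0234 0.00059
(296, 172) 155 [ 0.5668 -0.2964] 0.0237 0.00035
(228, 242) 149 [ 0.4957 -0.3745] 0.0234 0.00061
(295, 238) 177 [ 0.5702 -0.3713] 0.0235 0.00057
```

>>> send_rows(
  moves=[1,-12,40,0,0,0,0,1,-12,40,0,0,0,0,1,-13,40,0,0,0,0,0,0,12,0,0,0,0,0,0,0,0,0,0,0,0,0,0,0,0,0,0],
)

```text
t: 4.9
eef_pos: [0.4926, -0.3012, 0.2184]
tcp_rot: [0.707, 0.708, 0.001, 0.002]
force: [-1.0, 0.2, 0.5]
finger_gap: -0.0001
gripper_force: 0.0
```

```bash
python3 - <<'E'
from h import *
i=read_camera("wrist")[:,:,::-1];cv2.imwrite("pics/w2.png",cv2.resize(i,(768,576)));s=observe();print(s["eef_pos"],s["force"],s["tcp_rot"])
R=Rn.from_quat(s["tcp_rot"]).as_matrix();print("tip",s["eef_pos"]+.173*R[:,2])
E
```

```text
[ 0.49244041 -0.30112688  0.21837299] [0.83538453 0.3424113  0.1021494 ] [7.06696852e-01 7.07514248e-01 4.55655070e-04 1.71493937e-03]
tip [ 0.49297164 -0.30143466  0.04537408]
```

View pics/w2.png

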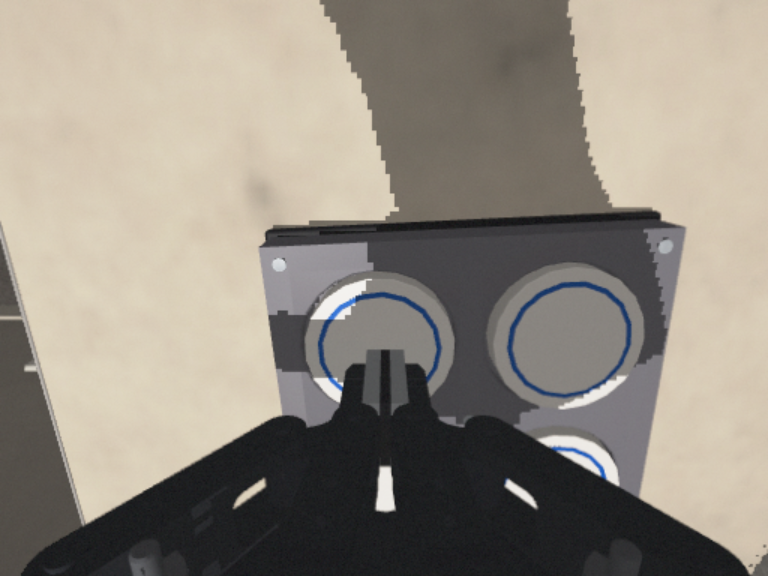

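The shut tips are about 10 mm above the front-left cover at (380,345). Now I'll probe downward, watching the force.

>>> send_rows(
  moves=[0,0,8,0,0,0,0,0,0,1,0,0,0,0,0,0,0,0,0,0,0],
)

```text
t: 5.32
eef_pos: [0.4913, -0.3007, 0.2076]
tcp_rot: [0.707, 0.707, -0.0, -0.0]
force: [0.4, 0.4, -0.4]
finger_gap: 0.0004
gripper_force: 0.0
```

>>> send_rows(
  moves=[0,0,1,0,0,0,0,0,0,0,0,0,0,0],
)

```text
t: 5.58
eef_pos: [0.4912, -0.3008, 0.2075]
tcp_rot: [0.707, 0.707, 0.0, 0.0]
force: [-1.0, 2.0, 7.5]
finger_gap: -0.0002
gripper_force: 3.7
```

>>> send_rows(
  moves=[0,0,1,0,0,0,0,0,0,0,0,0,0,0],
)

```text
t: 5.82
eef_pos: [0.4911, -0.3009, 0.2075]
tcp_rot: [0.707, 0.707, 0.001, 0.0]
force: [-2.0, 2.5, 15.2]
finger_gap: -0.0003
gripper_force: 7.8
```

>>> send_rows(
  moves=[0,0,1,0,0,0,0,0,0,0,0,0,0,0],
)

```text
t: 6.08
eef_pos: [0.4911, -0.301, 0.2074]
tcp_rot: [0.707, 0.707, 0.001, 0.0]
force: [-3.9, 4.5, 24.3]
finger_gap: 0.0001
gripper_force: 11.9
```

That cover is rigid at TCP z 0.2075, so it is seated. Next is the back-left cover.

>>> send_rows(
  moves=[0,0,-12,0,0,0,0,1,25,0,0,0,0,0,2,25,0,0,0,0,0,1,24,0,0,0,0,0,0,0,0,0,0,0,0,0,0,7,0,0,0,0,0,0,0,0,0,0,0],
)

```text
t: 6.95
eef_pos: [0.5642, -0.2972, 0.2094]
tcp_rot: [0.707, 0.707, -0.0, -0.0]
force: [0.1, -0.3, 0.5]
finger_gap: -0.0001
gripper_force: 0.1
```

>>> send_rows(
  moves=[0,0,1,0,0,0,0,0,0,0,0,0,0,0],
)

```text
t: 7.2
eef_pos: [0.5645, -0.2972, 0.209]
tcp_rot: [0.707, 0.707, -0.0, -0.0]
force: [-1.5, -0.2, 4.5]
finger_gap: -0.0002
gripper_force: 2.1
```

>>> send_rows(
  moves=[0,0,1,0,0,0,0,0,0,0,0,0,0,0],
)

```text
t: 7.45
eef_pos: [0.5645, -0.2974, 0.2084]
tcp_rot: [0.707, 0.707, -0.0, -0.0]
force: [-2.7, 0.4, 7.6]
finger_gap: 0.0
gripper_force: 3.9
```

>>> send_rows(
  moves=[0,0,1,0,0,0,0,0,0,0,0,0,0,0],
)

```text
t: 7.7
eef_pos: [0.5643, -0.2975, 0.2077]
tcp_rot: [0.707, 0.707, -0.001, -0.0]
force: [-3.6, 0.2, 9.9]
finger_gap: -0.0
gripper_force: 4.7
```

>>> send_rows(
  moves=[0,0,1,0,0,0,0,0,0,0,0,0,0,0],
)

```text
t: 7.95
eef_pos: [0.5643, -0.2977, 0.2075]
tcp_rot: [0.707, 0.707, -0.0, -0.0]
force: [-4.9, 1.0, 14.4]
finger_gap: -0.0001
gripper_force: 7.5
```

This one made contact 1.7 mm high and gave way, so it is the unseated cover. I'll press it firmly home, back off, and check that it is now rigid.

>>> send_rows(
  moves=[0,0,1,0,0,0,0,0,0,1,0,0,0,0,0,0,1,0,0,0,0,0,0,0,0,0,0,0,0,0,0,0,0,0],
)

```text
invalid input at $.moves: expected a multiple of 7 numbers
```

>>> send_rows(
  moves=[0,0,-8,0,0,0,0,0,0,0,0,0,0,0,0,0,3,0,0,0,0,0,0,0,0,0,0,0],
)

```text
t: 8.45
eef_pos: [0.5651, -0.2964, 0.2099]
tcp_rot: [0.707, 0.707, -0.0, -0.001]
force: [-1.1, 0.4, -0.4]
finger_gap: 0.0
gripper_force: 0.0
```

>>> send_rows(
  moves=[0,0,1,0,0,0,0,0,0,0,0,0,0,0],
)

```text
t: 8.7
eef_pos: [0.5652, -0.2967, 0.2095]
tcp_rot: [0.707, 0.707, -0.0, -0.0]
force: [-0.1, 0.5, 0.1]
finger_gap: 0.0
gripper_force: 0.0
```

>>> send_rows(
  moves=[0,0,1,0,0,0,0,0,0,0,0,0,0,0],
)

```text
t: 8.95
eef_pos: [0.5652, -0.2967, 0.2086]
tcp_rot: [0.707, 0.707, -0.0, -0.0]
force: [0.5, -0.8, -0.1]
finger_gap: 0.0001
gripper_force: 0.0
```

The press call was refused because I miscounted the numbers. Even so, there's no contact at 0.2086 any more, so the cover is lower than it was. Pressing firmly now.

>>> send_rows(
  moves=[0,0,1,0,0,0,0,0,0,1,0,0,0,0,0,0,1,0,0,0,0,0,0,0,0,0,0,0],
)

```text
t: 9.45
eef_pos: [0.5652, -0.297, 0.2075]
tcp_rot: [0.707, 0.707, 0.0, 0.0]
force: [-2.4, 2.1, 13.5]
finger_gap: 0.0
gripper_force: 6.4
```

>>> send_rows(
  moves=[0,0,1,0,0,0,0,0,0,1,0,0,0,0,0,0,1,0,0,0,0,0,0,0,0,0,0,0,0,0,0,0,0,0,0],
)

```text
t: 10.07
eef_pos: [0.5651, -0.2971, 0.2074]
tcp_rot: [0.707, 0.707, 0.001, 0.0]
force: [-7.7, 6.1, 33.3]
finger_gap: -0.0001
gripper_force: 16.3
```

>>> send_rows(
  moves=[0,0,-10,0,0,0,0,0,0,-40,0,0,0,0,0,0,-40,0,0,0,0,0,0,-40,0,0,0,0,0,0,-20,0,0,0,0,0,0,0,0,0,0,0,0,0,0,0,0,0,0],
)

```text
t: 10.95
eef_pos: [0.565, -0.2963, 0.3514]
tcp_rot: [0.707, 0.707, -0.0, -0.001]
force: [-0.1, -0.5, 0.3]
finger_gap: -0.0002
gripper_force: 0.0
```

```bash
python3 - <<'E'
from h import *
i=read_camera("wrist")[:,:,::-1];cv2.imwrite("pics/w3.png",cv2.resize(i,(768,576)));s=observe();print(s["eef_pos"],s["force"])
E
```

```text
[ 0.56496527 -0.29623099  0.35116594] [ 0.27672006 -0.14172838 -0.20210802]
```

View pics/w3.png

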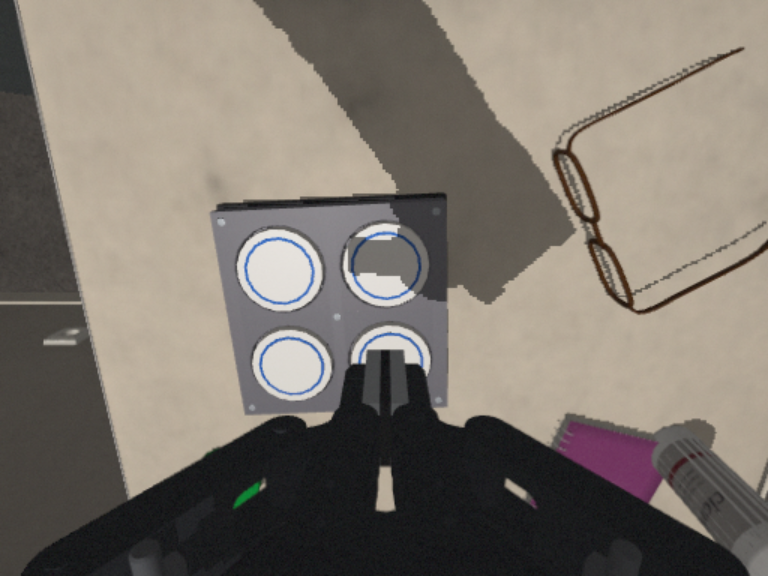

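All four covers lie in their wells, with the pressed one at (386,264), and the arm is clear and touching nothing.

```bash
python3 -c "
from cell import *
print(job_done())"
```

```text
the job is handed in; nothing more can be done
None
```

The unseated cover was the one at about (0.565, -0.296); I pressed it home with about 33 N, after which it was rigid at the same height as the seated cover I probed (I did not probe the other two), and I handed the job in.

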